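Clear the sawing board into the scrap pan

ROBOT

A 6-joint arm with a two-finger parallel gripper is mounted at the origin on the work surface. World frame = base frame: x ahead of the robot, y to its left, z up, the work surface at z = 0. Lengths are in mm, angles in rad, forces in N, time in s.
With the tool pointing down it reaches from about 350 to 975 mm from the base axis. Payload 7.1 kg.
Tool frame: the origin (TCP) lies midway between the tips of the shut fingers; the grasp point (between the pads) lies 19 mm behind it (ctrl.grasp_offset is the distance from the TCP to the grasp point, in mm); z points along the fingers, y is the line along which they close (so a half turn about z gives the same grasp; the last joint's range is limited). The gripper opens to 88 mm and grips with 3 to 60 N. Pads are 20 mm wide; open, the fingers measure 115 mm over their backs; the gripper's body (75 mm by 178 mm) begins 61 mm behind the grasp point.
Start: joints at [-0.019, 0.423, 1.63, -0, 1.089, -0.019], TCP at [624.984, 0.026, 222.675] pointing down, gripper open.
Joint ranges: [-3, 3], [-0.9, 2.11], [0.09, 2.58], [-1.31, 4.45], [0.11, 2.69], [-2.54, 2.54]. Speed limits (rad/s): [2.39, 2.39, 3.01, 3.14, 3.14, 3.14].

INTERFACE

Orientations are given as a rotation vector (axis times angle).
In Python, from workcell import ctrl gives the robot as it stands. The module is installed in compiled form; this text tells all that it offers.
- The arm moves only by the tool servo_tool, never from a script. Its argument "rows" is a list of rows, each a list of 7 numbers: the turn, a rotation vector about the tool's x, y, z as a fraction of full scale, then the shift along the tool's x, y, z as a fraction of full scale, then the finger opening in mm, from 0 to 87.8. A call has 1 to 10 rows; each row is the pose to reach, as a shift and turn from the pose commanded when the call began, along the tool's axes at that moment; what a row does not reach only later rows make up. Full scale, the value 1, is 20 cm for a shift and 1.5 rad for a turn. A row lasts 1/8 s, in which the tool goes at most 62.5 mm and 10.7 degrees, less where a joint would pass 70% of its speed; a pose out of reach is approached as far as the arm can. A call with a number of a shift or a turn outside -1 to 1 is refused whole. A call with a gripper value outside its range is refused whole. The fingers move at their own pace and stop on an object; the grip force is fixed at half the most. Time passes only in rows, so rows that repeat a pose let the fingers close. It gives the time, the measured TCP pose, the force, the opening and the grip force at its end, in the units of the state.
- ctrl.get_obs(): the state, without advancing time (a new reading comes with each control period).
- ctrl.get_image(name): name is "scene" or "side" or "wrist"; returns (picture, depth): 384x512x3 uint8, red, green, blue; 384x512 float32, mm along the optical axis (not along the pixel's ray), 0 where there is no reading.
- ctrl.camera_info(name): a dict with "intrinsics" (3x3 intrinsics, pixels), "R" (3x3) and "t" (3): a world point X has camera coordinates R X + t. Camera axes: x right, y down, z forward; pixel columns grow to the right and rows downward; lengths in mm; the calibration is good to about 2 mm. A picture is of the moment at which its call begins: read the wrist's pose just before it. camera_info takes no time and is no camera call; for the wrist camera it gives the pose at the moment of the call.
- ctrl.close_job(): hands the job in; it is judged then, once.
The state is a dict: "t": time; "qpos": joint angles; "qvel": joint speeds; "joint_torque": joint torques, N m; "ee_pos": TCP position; "orientation": TCP orientation; "ft_force": force on the tool from outside, world axes, zero at the start; "moment": the same for the moment, N m; "width": finger opening in mm; "grasp_force": force on a finger pad.
Only numpy, scipy, OpenCV 4.12 (cv2) and the standard library are available. Lean on these libraries where they do the work, as an engineer would, in place of code of your own. Each camera call takes 0.05 s, during which the arm holds its last target. There are 200 camera calls.

TASK

Clear the sawing board: sweep the three metal bar offcuts along it with the fingertips and over its end into the steel scrap pan, not into the wooden till of punches at the other end. Push them only, do not pick or lift them off the board. Leave the small copper beaker standing where it is on the board, and do not disturb the hammer on the bench.

Things in the scene. Friction and masses are not known exactly. Their poses are not given: they have to be found in the camera images.
- board: Sawing board, fixed: pale beech slab, 200 mm (x) by 280 mm (y), 36 mm thick; origin at the centre of its underside on the bench, z up. A stop fence 18 mm high runs along its far (+x) edge, inner face at x = +80 mm; the near edge and both ends (y = +140, -140 mm) are open, no lip. Offcuts and beaker stand on top, within 75 mm of the middle along y.
- pan: Scrap pan, fixed: open grey sheet-steel tray, 200 (x) by 120 (y) by 28 mm high, walls and floor 2 mm; origin at the centre of its underside, yaw as the board. It stands 2 mm off one end of the board (centre 202 mm from the board's, along its +y or -y: varies), rim 8 mm below the board top: what slides over that end drops in. Paper-thin copper clippings on its floor stay.
- till: Punch till, fixed: dark wooden tray of the same outside size, 200 x 120 x 28 mm, holding seven steel chasing punches; origin at the centre of its underside. It stands at the other end of the board from the pan. Not for scrap.
- square_offcut: Loose copper offcut of square bar, 34 mm (its x) by 18 by 18 mm, about 100 g, lying flat on the board at any yaw; origin at its centre.
- round_offcut: Loose copper slug sawn from round bar, diameter 26 mm, 16 mm high, about 75 g, standing flat on the board; origin at its centre.
- hex_offcut: Loose steel offcut of hexagonal bar, 22 mm across the flats, 18 mm high, about 60 g, standing flat on the board at any yaw; origin at its centre.
- beaker: Small hollow copper beaker, rim diameter 40 mm, 45 mm high, about 90 g, standing loose on the board beside the offcuts, near the fence; origin at the centre of its foot. Stays where it is.
- hammer: Hammer, 240 mm long, lying loose on the bench between the robot and the board, roughly parallel to the board's near edge and about 70 mm from it (measured to the handle's line). Stays where it is.

How it is judged:
By the outcome, as a careful person would: the job done as asked, in the order asked, and still so for the second after the job is handed in, with the robot touching nothing.
It also fails if it takes over 72 s, if anything falls off the work surface, if the arm or the gripper's body presses on something with over 40 N, if the wrist force passes 120 N, or if a joint passes its speed limit or range.

## Working session

There is one attempt and no reset: what is moved stays moved. The work goes in short steps, Python scripts to look and compute and a tool call to move; the robot and the scene stay as the last step left them, time stands still between calls to the robot, and variables do not carry over. Pictures are saved under pics/ and viewed, at most 10 in all, crops included, and the job is handed in when it is done.

Besides the shell and the picture viewer there is one more tool, called after "Emit:" as name(argument=value, ...) on one line, values as JSON. servo_tool: Moves the arm, as the interface text tells. Its arguments: {"type":"object","properties":{"rows":{"type":"array","items":{"type":"array","items":{"type":"number"}}}},"required":["rows"]}

```bash
mkdir -p pics
python3 - <<'E'
from workcell import ctrl
import cv2,numpy as np
o=ctrl.get_obs();print(o['t'],o['ee_pos'],o['orientation'],o['width'])
for n in ("scene","side"):
    im,d=ctrl.get_image(n);np.savez(f'{n}.npz',im=im,d=d)
    c=ctrl.camera_info(n);print(n,c)
    cv2.imwrite(f'pics/{n}0.png',im[:,:,::-1])
E
```

```text
0.0 [6.24443941e+02 4.45761637e-02 2.21910765e+02] [-2.22067717e+00 -2.22065853e+00  1.60101372e-03] 87.83707948196772
scene {'intrinsics': array([[470.15619152,   0.        , 256.7173526 ],
       [  0.        , 470.15619152, 192.85956151],
       [  0.        ,   0.        ,   1.        ]]), 'R': array([[ 0.29601428,  0.9551092 , -0.01191455],
       [ 0.60309614, -0.19655958, -0.77307139],
       [-0.74070952,  0.22165455, -0.63420712]]), 't': array([-154.01300629, -255.92247762, 1213.38434079])}
side {'intrinsics': array([[382.02328643,   0.        , 263.00224797],
       [  0.        , 382.02328643, 189.57402257],
       [  0.        ,   0.        ,   1.        ]]), 'R': array([[ 0.83251782, -0.55379434,  0.01503018],
       [-0.30993498, -0.488069  , -0.81592215],
       [ 0.45918883,  0.67461135, -0.57796638]]), 't': array([-402.17551273,  214.11652299,  565.33545144])}
```

View pics/scene0.png

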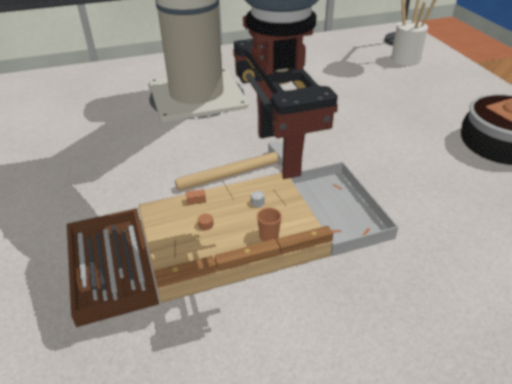

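View pics/side0.png

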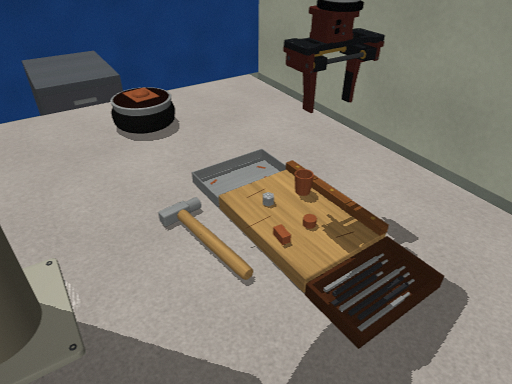

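The pan is at the +y end (scene ~345,205; side ~240,170) and the till is at the −y end. In the scene view: square (196,197), round (205,221), hex (257,199), beaker (269,224). The hammer is on the near side.

```bash
cat > h.py <<'E'
import numpy as np,cv2
from workcell import ctrl
def ray(c,u,v,z):
    K,R,t=c['intrinsics'],np.array(c['R']),np.array(c['t'])
    d=R.T@np.linalg.inv(K)@np.array([u,v,1.]);o=-R.T@t
    return (o+d*(z-o[2])/d[2])
def cloud(c,D):
    K,R,t=c['intrinsics'],np.array(c['R']),np.array(c['t'])
    v,u=np.mgrid[:384,:512]
    p=np.stack([(u-K[0,2])/K[0,0]*D,(v-K[1,2])/K[1,1]*D,D],-1)
    return (p-t)@R
E
python3 - <<'E'
from h import *
for n in ('scene','side'):
    f=np.load(n+'.npz');c=ctrl.camera_info(n);P=cloud(c,f['d']);hsv=cv2.cvtColor(f['im'],cv2.COLOR_RGB2HSV)
    ok=(f['d']>0)&(P[...,0]>400)&(P[...,0]<850)&(abs(P[...,1])<300)
    # board top: yellow-beech at z~36
    H,S,V=[hsv[...,i] for i in range(3)]
    b=ok&(abs(P[...,2]-36)<5)&(H>12)&(H<25)&(S>60)&(V>120)
    l,lab,st,_=cv2.connectedComponentsWithStats(b.astype(np.uint8))
    k=1+st[1:,4].argmax();r=cv2.minAreaRect(P[lab==k][:,:2].astype(np.float32));print(n,'board',r,np.median(P[lab==k][:,2]))
    rr=ok&(P[...,2]>44)&(P[...,2]<100)
    l,lab,st,ce=cv2.connectedComponentsWithStats(rr.astype(np.uint8))
    for k in range(1,l):
        if st[k,4]>15:
            q=P[lab==k];m=q[:,2]>np.percentile(q[:,2],90)-4
            print(st[k,4],ce[k].round(),q.min(0).round(),q.max(0).round(),q[m].mean(0).round(1),hsv[lab==k].mean(0).round(),cv2.minAreaRect(q[m][:,:2].astype(np.float32)))
    hm=ok&(P[...,2]>8)&(P[...,2]<40)&(P[...,0]<520)
    l,lab,st,ce=cv2.connectedComponentsWithStats(hm.astype(np.uint8))
    for k in range(1,l):
        if st[k,4]>100: q=P[lab==k];print('low',st[k,4],ce[k].round(),q.min(0).round(),q.max(0).round(),cv2.minAreaRect(q[:,:2].astype(np.float32)))
E
```

```text
scene board ((516.4357299804688, -51.43824768066406), (164.58226013183594, 278.8331298828125), 2.35152006149292) 35.484727567236575
207 [195. 195.] [ 451. -111.   44.] [472. -76.  56.] [462.7 -93.8  53.2] [ 11. 115. 165.] ((461.2456970214844, -93.76104736328125), (33.90513229370117, 19.726634979248047), 85.2085952758789)
147 [257. 197.] [489.  -4.  44.] [514.  19.  55.] [501.5   7.5  53.2] [ 41.  10. 167.] ((501.12261962890625, 7.951198577880859), (22.52450942993164, 24.079742431640625), 72.29156494140625)
3200 [247. 247.] [ 566. -187.   44.] [638.  93.  82.] [5.848e+02 3.000e-01 7.460e+01] [ 14. 128. 136.] ((584.4092407226562, 0.09707260131835938), (38.28815841674805, 38.73195266723633), 4.97066068649292)
177 [205. 219.] [ 515. -104.   44.] [542. -79.  54.] [529.1 -91.3  51.3] [ 12. 121. 165.] ((528.4847412109375, -91.01515197753906), (25.01555633544922, 24.95896339416504), 44.82319641113281)
low 6068 [214. 203.] [ 420. -300.    8.] [520. 211.  40.] ((473.3837585449219, -44.38179016113281), (100.24797821044922, 510.4263916015625), 0.7905819416046143)
low 115 [107. 241.] [ 460. -258.
[... 1147 characters left out ...]
64), 59.251914978027344)
193 [282. 233.] [ 450. -112.   44.] [470. -77.  55.] [459.9 -95.   53.4] [ 10. 171. 133.] ((460.3200988769531, -93.9253158569336), (34.14254379272461, 18.046491622924805), 85.90692138671875)
low 7695 [291. 247.] [ 422. -300.    8.] [520. 214.  40.] ((472.2145080566406, -43.079193115234375), (97.58103942871094, 513.74560546875), 0.23919184505939484)
low 179 [361. 305.] [ 463. -272.    8.] [ 520. -258.   16.] ((491.6351013183594, -265.92755126953125), (56.86450958251953, 12.266064643859863), 2.920241355895996)
low 162 [370. 310.] [ 471. -287.    8.] [ 520. -273.   15.] ((495.7706604003906, -279.6099548339844), (13.888191223144531, 48.21188735961914), 87.65354919433594)
```

Emit:
servo_tool(rows=[[0, 0, -0.028, -0.07, -0.3, 0.1, 12], [0, 0, -0.028, -0.1375, -0.614, 0.25, 12], [0, 0, -0.028, -0.1375, -0.614, 0.5, 12], [0, 0, -0.028, -0.1375, -0.614, 0.5, 12], [0, 0, -0.028, -0.1375, -0.614, 0.5, 12], [0, 0, -0.028, -0.1375, -0.614, 0.5, 12], [0, 0, -0.028, -0.1375, -0.614, 0.5, 12], [0, 0, -0.028, -0.1375, -0.614, 0.5, 12]])

```text
t: 1.1
ee_pos: [502.8, -27.4, 123.3]
orientation: [2.173, 2.267, 0.001]
ft_force: [-0.1, -0.6, 0.0]
width: 12.9
grasp_force: 0.0
```

Emit:
servo_tool(rows=[[0, 0, 0, 0, 0, 0.15, 12], [0, 0, 0, 0, 0, 0.3, 12], [0, 0, 0, 0, 0, 0.405, 12], [0, 0, 0, 0, 0, 0.405, 12], [0, 0, 0, 0, 0, 0.405, 12]])

```text
t: 1.72
ee_pos: [502.8, -27.5, 42.4]
orientation: [2.174, 2.267, 0.001]
ft_force: [0.1, 0.1, 0.0]
width: 11.7
grasp_force: 0.0
```

Run:
```python
from h import *
for n in ("scene","side"):
    im,d=ctrl.get_image(n)
    cv2.imwrite(f'pics/{n}1.png',im[:,:,::-1]); 
    globals()[n]=im
a=cv2.resize(scene[150:290,120:400],None,fx=2,fy=2);b=cv2.resize(side[130:290,170:450],None,fx=2,fy=2)
cv2.imwrite('pics/c1.png',np.vstack([a,b])[:,:,::-1])
print(ctrl.get_obs()['ee_pos'],ctrl.get_obs()['ft_force'])
```

```text
[503.01574893 -27.52305471  42.71009368] [0.14040596 0.38503053 0.27331748]
```

View pics/c1.png

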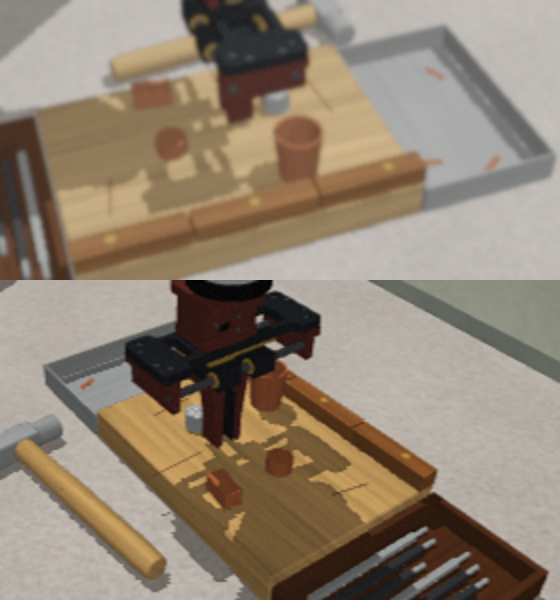

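The fingertips (lower crop ~222,430) are just behind the hex (195,418), on the till side and clear of the beaker. Now pushing it toward the pan.

Emit:
servo_tool(rows=[[0, 0, 0, 0.04, 0, 0, 12], [0, 0, 0, 0.08, 0, 0, 12], [0, 0, 0, 0.13, -0.005, 0, 12], [0, 0, 0, 0.18, -0.01, 0, 12], [0, 0, 0, 0.23, -0.018, 0, 12], [0, 0, 0, 0.28, -0.026, 0, 12], [0, 0, 0, 0.33, -0.034, 0, 12], [0, 0, 0, 0.38, -0.042, 0, 12], [0, 0, 0, 0.43, -0.05, 0, 12], [0, 0, 0, 0.48, -0.058, 0, 12]])

```text
t: 3.08
ee_pos: [486.4, 68.6, 41.6]
orientation: [-2.174, -2.268, 0.0]
ft_force: [0.8, -1.3, 1.1]
width: 12.1
grasp_force: 0.4
```

Emit:
servo_tool(rows=[[0, 0, 0, 0.04, -0.006, 0, 12], [0, 0, 0, 0.08, -0.012, 0, 12], [0, 0, 0, 0.12, -0.015, 0, 12], [0, 0, 0, 0.16, -0.015, 0, 12], [0, 0, 0, 0.2, -0.015, 0, 12], [0, 0, 0, 0.23, -0.015, 0, 12], [0, 0, 0, 0.23, -0.015, 0, 12], [0, 0, 0, 0.23, -0.015, 0, 12]])

```text
t: 4.08
ee_pos: [481.6, 113.7, 41.7]
orientation: [-2.174, -2.268, 0.0]
ft_force: [0.2, 0.8, 0.2]
width: 11.9
grasp_force: 0.0
```

```bash
cat > look.py <<'E'
from h import *
import sys
for n in ("scene","side"):
    im,d=ctrl.get_image(n); globals()[n]=im
    np.savez(f'{n}.npz',im=im,d=d)
a=cv2.resize(scene[150:290,120:400],None,fx=2,fy=2);b=cv2.resize(side[130:290,170:450],None,fx=2,fy=2)
cv2.imwrite(f'pics/{sys.argv[1]}.png',np.vstack([a,b])[:,:,::-1])
o=ctrl.get_obs();print(o['t'],o['ee_pos'],o['ft_force'])
E
python3 look.py c2
```

```text
4.175 [481.63575837 113.60799069  41.66285702] [-0.46818812  0.1385536  -0.24371755]
```

View pics/c2.png

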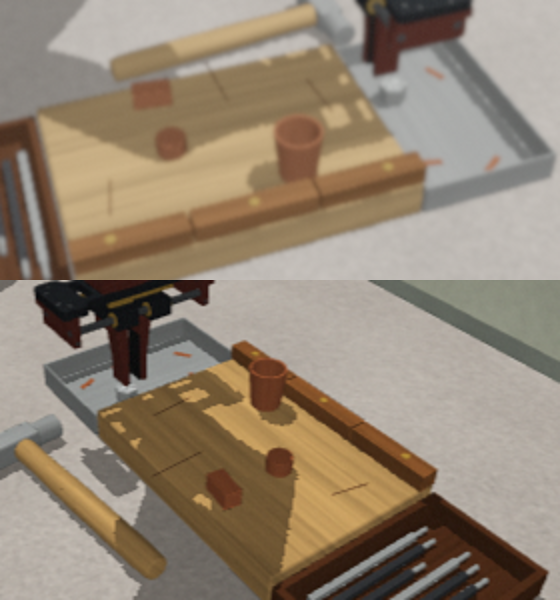

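The hex is off the board and in the pan, close to the near wall (upper crop 388,90). I'll recheck it from clear later. Next is the round slug.

Emit:
servo_tool(rows=[[0, 0, 0, 0, 0, -0.2, 12], [0, 0, 0, 0, 0, -0.4, 12], [0, 0, 0, -0.3, 0.08, -0.4, 12], [0, 0, 0, -0.6, 0.188, -0.4, 12], [0, 0, 0, -0.9, 0.188, -0.4, 12], [0, 0, 0, -0.9, 0.188, -0.4, 12]])

```text
t: 4.92
ee_pos: [526.9, -68.3, 121.7]
orientation: [2.18, 2.261, 0.0]
ft_force: [-0.5, 0.7, -0.4]
width: 12.0
grasp_force: 0.0
```

Emit:
servo_tool(rows=[[0, 0, 0, -0.2, 0, 0, 12], [0, 0, 0, -0.31, 0, 0, 12], [0, 0, 0, -0.31, 0, 0, 12], [0, 0, 0, -0.31, 0, 0.2, 12], [0, 0, 0, -0.31, 0, 0.4, 12], [0, 0, 0, -0.31, 0, 0.4, 12], [0, 0, 0, -0.31, 0, 0.4, 12]])

```text
t: 5.8
ee_pos: [529.9, -125.7, 42.6]
orientation: [2.173, 2.268, 0.001]
ft_force: [0.1, 0.1, -0.2]
width: 12.1
grasp_force: 0.0
```

```bash
python3 look.py c3;python3 - <<'E'
from h import *
for n in ('scene','side'):
    f=np.load(n+'.npz');c=ctrl.camera_info(n);P=cloud(c,f['d'])
    R=np.array([[.9991,.0419],[-.0419,.9991]]);L=(P[...,:2]-[531.2,-50.3])@R.T
    m=(f['d']>0)&(L[...,1]>137)&(L[...,1]<255)&(abs(L[...,0])<92)&(P[...,2]>9)&(P[...,2]<60)&((P[...,2]>31)|(L[...,1]>147))
    print(n,m.sum(),L[m].min(0),L[m].max(0),P[m][:,2].max())
E
```

```text
5.9 [ 530.45413677 -126.19972088   43.24770386] [ 0.49083881  0.16262212 -0.42189672]
scene 211 [-91.31846518 137.00625753] [ 89.98830163 188.99709744] 54.01504606531547
side 123 [-91.7164157  137.00559252] [ 91.73891589 189.04478915] 54.621527978321495
```

View pics/c3.png

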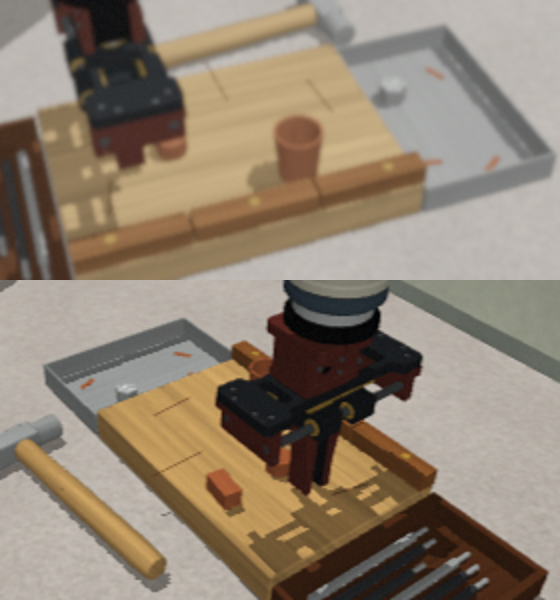

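The hex lies in the pan (upper crop 390,90), and the fingers are behind the round slug (172,148). The beaker hasn't moved. Pushing the slug straight.

Emit:
servo_tool(rows=[[0, 0, 0, 0.03, 0, 0, 12], [0, 0, 0, 0.06, 0, 0, 12], [0, 0, 0, 0.1, 0, 0, 12], [0, 0, 0, 0.15, 0, 0, 12], [0, 0, 0, 0.2, 0, 0, 12], [0, 0, 0, 0.25, 0, 0, 12], [0, 0, 0, 0.3, 0, 0, 12], [0, 0, 0, 0.35, 0, 0, 12], [0, 0, 0, 0.4, 0, 0, 12], [0, 0, 0, 0.45, 0, 0, 12]])

```text
t: 7.15
ee_pos: [525.5, -35.8, 41.7]
orientation: [-2.174, -2.268, 0.0]
ft_force: [-0.6, -0.9, 0.8]
width: 12.1
grasp_force: 0.7
```

Emit:
servo_tool(rows=[[0, 0, 0, 0.05, 0, 0, 12], [0, 0, 0, 0.1, 0, 0, 12], [0, 0, 0, 0.15, 0, 0, 12], [0, 0, 0, 0.2, 0, 0, 12], [0, 0, 0, 0.25, 0, 0, 12], [0, 0, 0, 0.3, 0, 0, 12], [0, 0, 0, 0.35, 0, 0, 12], [0, 0, 0, 0.4, 0.01, 0, 12], [0, 0, 0, 0.45, 0.02, 0, 12], [0, 0, 0, 0.5, 0.03, 0, 12]])

```text
t: 8.4
ee_pos: [527.5, 64.3, 41.6]
orientation: [-2.174, -2.268, 0.0]
ft_force: [-0.0, -1.7, 0.3]
width: 12.6
grasp_force: 0.6
```

Emit:
servo_tool(rows=[[0, 0, 0, 0.05, 0.01, 0, 12], [0, 0, 0, 0.1, 0.01, 0, 12], [0, 0, 0, 0.15, 0.01, 0, 12], [0, 0, 0, 0.2, 0.01, 0, 12], [0, 0, 0, 0.25, 0.01, 0, 12], [0, 0, 0, 0.25, 0.01, 0, 12], [0, 0, 0, 0.25, 0.01, 0, 12]])

```text
t: 9.28
ee_pos: [527.2, 113.7, 41.7]
orientation: [-2.174, -2.268, 0.0]
ft_force: [1.3, 0.1, 0.2]
width: 11.9
grasp_force: 0.0
```

```bash
python3 look.py c4
```

```text
9.375 [527.24025076 113.42614513  41.64007115] [-0.48805648  0.40619357  0.17509986]
```

View pics/c4.png

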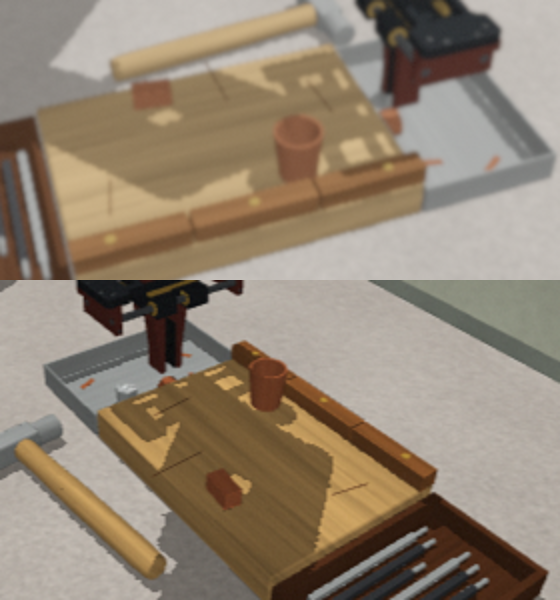

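The slug has dropped into the pan (upper crop 390,120) and the beaker is unmoved. Next, the square piece (152,95).

Emit:
servo_tool(rows=[[0, 0, 0, 0, 0, -0.2, 12], [0, 0, 0, 0, 0, -0.4, 4], [0, 0, 0, -0.3, -0.15, -0.4, 4], [0, 0, 0, -0.6, -0.375, -0.4, 4], [0, 0, 0, -0.9, -0.375, -0.4, 4], [0, 0, 0, -0.9, -0.375, -0.4, 4]])

```text
t: 10.12
ee_pos: [459.2, -72.3, 121.9]
orientation: [2.179, 2.262, 0.0]
ft_force: [0.5, 0.3, 0.5]
width: 3.9
grasp_force: 0.0
```

Emit:
servo_tool(rows=[[0, 0, 0, -0.2, 0, 0, 4], [0, 0, 0, -0.34, 0, 0, 4], [0, 0, 0, -0.34, 0, 0, 4], [0, 0, 0, -0.34, 0, 0.2, 4], [0, 0, 0, -0.34, 0, 0.4, 4], [0, 0, 0, -0.34, 0, 0.4, 4], [0, 0, 0, -0.34, 0, 0.4, 4]])

```text
t: 11.0
ee_pos: [463.2, -136.6, 42.4]
orientation: [2.173, 2.268, 0.0]
ft_force: [0.2, -0.2, 1.3]
width: 4.2
grasp_force: 0.0
```

```bash
python3 look.py c5
```

```text
11.1 [ 463.86057011 -137.10949356   43.11483141] [ 0.5204397  -0.27497528 -0.23633711]
```

View pics/c5.png

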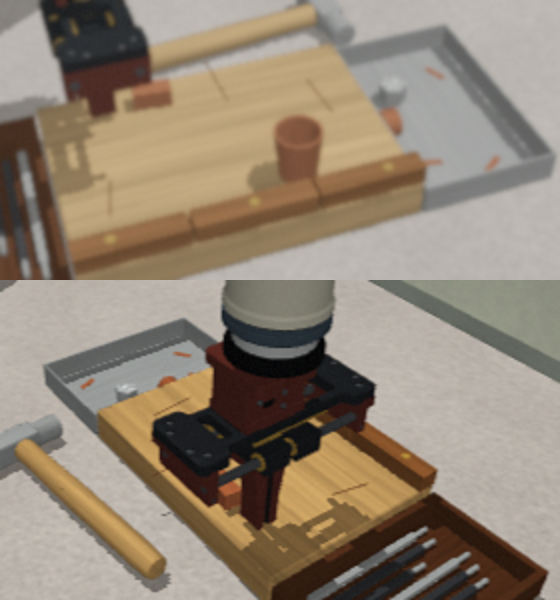

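The fingers are square behind the end of the square bar (upper crop 150,95). Pushing.

Emit:
servo_tool(rows=[[0, 0, 0, 0.03, -0.005, 0, 4], [0, 0, 0, 0.06, -0.005, 0, 4], [0, 0, 0, 0.09, -0.005, 0, 4], [0, 0, 0, 0.12, -0.005, 0, 4], [0, 0, 0, 0.16, -0.005, 0, 4], [0, 0, 0, 0.2, -0.005, 0, 4], [0, 0, 0, 0.25, -0.005, 0, 4], [0, 0, 0, 0.3, -0.005, 0, 4], [0, 0, 0, 0.35, -0.005, 0, 4], [0, 0, 0, 0.4, -0.005, 0, 4]])

```text
t: 12.35
ee_pos: [458.3, -56.6, 41.6]
orientation: [-2.174, -2.268, 0.0]
ft_force: [0.6, -1.2, 0.2]
width: 4.1
grasp_force: 0.4
```

```bash
python3 look.py c6
```

```text
12.45 [458.06339127 -56.30056243  41.5809146 ] [ 0.62860457 -0.68337628  0.35683434]
```

View pics/c6.png

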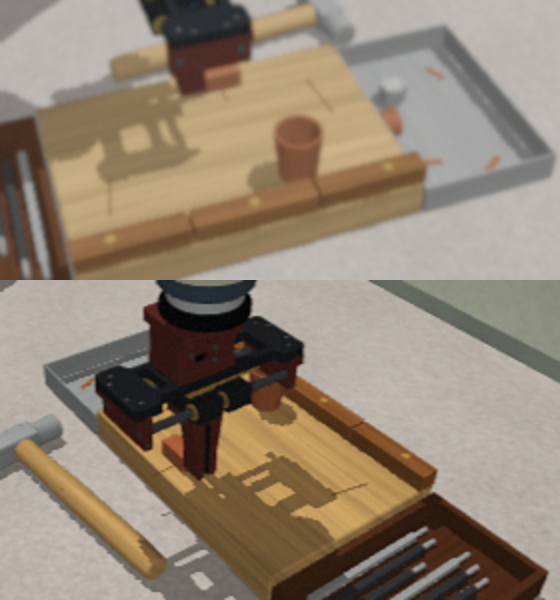

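The bar is running straight ahead of the fingers (upper crop 222,78). Continuing over the end.

Emit:
servo_tool(rows=[[0, 0, 0, 0.05, 0, 0, 4], [0, 0, 0, 0.1, 0, 0, 4], [0, 0, 0, 0.15, 0, 0, 4], [0, 0, 0, 0.2, 0, 0, 4], [0, 0, 0, 0.25, 0, 0, 4], [0, 0, 0, 0.3, 0, 0, 4], [0, 0, 0, 0.35, 0, 0, 4], [0, 0, 0, 0.4, 0, 0, 4], [0, 0, 0, 0.45, 0, 0, 4], [0, 0, 0, 0.5, 0, 0, 4]])

```text
t: 13.7
ee_pos: [454.2, 43.2, 41.7]
orientation: [2.174, 2.268, 0.0]
ft_force: [0.5, 0.4, -0.7]
width: 3.9
grasp_force: 0.2
```

Emit:
servo_tool(rows=[[0, 0, 0, 0.05, 0, 0, 4], [0, 0, 0, 0.1, 0, 0, 4], [0, 0, 0, 0.15, 0, 0, 4], [0, 0, 0, 0.2, 0, 0, 4], [0, 0, 0, 0.25, 0, 0, 4], [0, 0, 0, 0.3, 0, 0, 4], [0, 0, 0, 0.35, 0, 0, 4], [0, 0, 0, 0.37, 0, 0, 4], [0, 0, 0, 0.37, 0, 0, 4]])

```text
t: 14.82
ee_pos: [451.1, 116.8, 41.7]
orientation: [2.174, 2.268, -0.0]
ft_force: [0.5, -0.5, 0.2]
width: 3.8
grasp_force: 0.0
```

Emit:
servo_tool(rows=[[0, 0, 0, 0, 0, -0.2, 4], [0, 0, 0, 0, 0, -0.45, 4], [0, 0, 0, -0.2, 0, -0.7, 4], [0, 0, 0, -0.5, 0, -0.8, 4], [0, 0, 0, -0.8, 0, -0.8, 4], [0, 0, 0, -0.8, 0, -0.8, 4], [0, 0, 0, -0.8, 0, -0.8, 4]])

```text
t: 15.7
ee_pos: [457.4, -43.4, 201.5]
orientation: [-2.176, -2.265, 0.0]
ft_force: [0.4, 0.4, 0.5]
width: 4.1
grasp_force: 0.0
```

```bash
python3 look.py c7
```

```text
15.8 [457.47775907 -42.34849209 201.36358618] [ 0.38095024 -0.60392228  0.94304891]
```

View pics/c7.png

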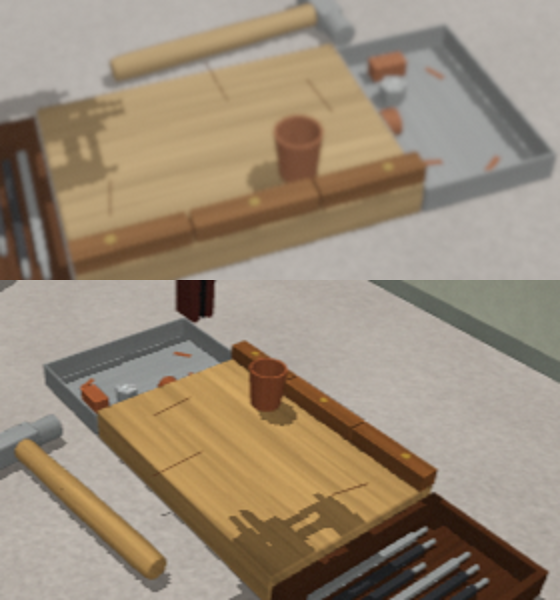

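All three offcuts are in the pan (upper crop 387,65; 390,88; 390,122). The board is clear except for the beaker, and the hammer is unmoved. I'll check the heights in the pan and then hand in.

Run:
```python
from h import *
f=np.load('scene.npz');c=ctrl.camera_info('scene');P=cloud(c,f['d'])
ok=True
for u,v in ((313,182),(315,193),(315,211)):
    q=P[v-3:v+4,u-3:u+4].reshape(-1,3);print(np.median(q,0).round(),q[:,2].max().round());ok&=q[:,2].max()<30
print(ok)
if ok: print(ctrl.close_job())
```

```text
[457. 132.  19.] 20.0
[490. 122.  19.] 570.0
[539. 102.  24.] 35.0
False
```

Run:
```python
from h import *
R=np.array([[.9991,.0419],[-.0419,.9991]])
for n in ('scene','side'):
    im,d=ctrl.get_image(n);P=cloud(ctrl.camera_info(n),d);h=cv2.cvtColor(im,cv2.COLOR_RGB2HSV)
    L=(P[...,:2]-[531.2,-50.3])@R.T
    m=(d>0)&(h[...,1]>80)&(h[...,0]<15)&(abs(L[...,0]-5)<28)&(L[...,1]>141)&(L[...,1]<200)&(P[...,2]<60)
    q=np.c_[L[m],P[m][:,2]];print(n,len(q),np.percentile(q,[2,50,98],axis=0).round(1).tolist())
    if n=='scene': cv2.imwrite('pics/z.png',cv2.resize(im[170:240,270:370],None,fx=6,fy=6,interpolation=2)[:,:,::-1])
```

```text
scene 86 [[1.9, 146.4, 12.1], [11.9, 154.0, 24.2], [17.9, 159.8, 27.9]]
side 29 [[-6.6, 150.6, 1.1], [2.8, 157.2, 26.1], [22.9, 193.9, 29.0]]
```

View pics/z.png

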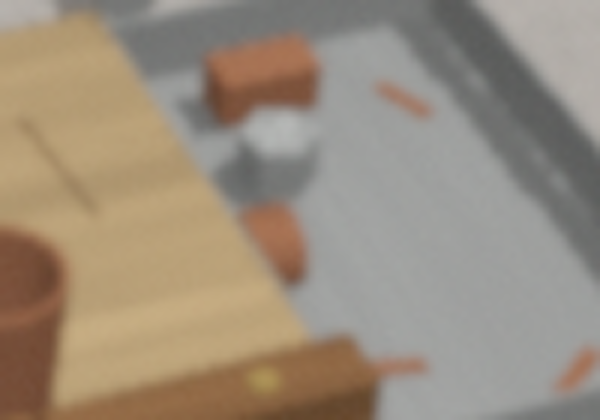

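The slug is standing on its edge on the pan floor: its top is at about 28 mm, which matches its 26 mm diameter plus the floor. It spans y 146–160 mm in the board frame, so it is fully inside the pan. Handing in.

```bash
python3 -c "
from workcell import ctrl
print(ctrl.close_job())"
```

```text
the job is handed in; nothing more can be done
None
```

All three offcuts were swept into the scrap pan by pushing only, the beaker and hammer stayed where they were in the last pictures, and the job was handed in at about 16 s.

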